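# Sweep down the flags of a curved job rail

## Robot

A 6-joint arm with a two-finger parallel gripper is mounted at the origin on a cart in front of the work surface, level with it; the furniture and walls round the work are solid. World frame = base frame: x ahead of the robot, y to its left, z up, the work surface at z = 0. Lengths are in mm, angles in rad, forces in N, time in s.
With the tool pointing down it reaches from about 350 to 925 mm from the base axis. Payload 6.4 kg.
Tool frame: the origin (TCP) lies on the centre line of the jaws, within the pads' length; the fingertips stand 19 mm ahead of it and the grasp point (between the pads) is the TCP; z points along the fingers, y is the direction in which the jaws open and shut (so a half turn about z gives the same grasp; the last joint's range is limited). The gripper opens to 85 mm and grips with 20 to 120 N. Pads are 22 mm wide; open, the fingers measure 114 mm over their backs; the gripper's body (76 mm by 85 mm) begins 54 mm behind the grasp point. The pads swing forward as they close: fully open they stand 13 mm farther back than shut.
Start: joints at [-1.335, 0.245, 1.558, -0, 1.339, -0.174], TCP at [258.983, -596.19, 250.29] pointing down, gripper open.
Joint ranges: [-3.13, 3.13], [-1.02, 2.26], [0.13, 2.54], [-0.95, 4.09], [0.21, 2.88], [-2.74, 2.74]. Speed limits (rad/s): [2.57, 2.57, 3.14, 3.14, 3.14, 3.14].

## Interface

Orientations are given as a rotation vector (axis times angle).
In Python, from workcell import env gives the robot as it stands.
- The arm moves only by the tool play_rows, never from a script. Its argument "deltas" is a list of rows, each a list of 7 numbers: the opening in per cent of the stroke, from 0 (shut) to 100 (fully open), then the shift along the tool's x, y, z in units of 50 mm (1.0 is 50 mm), then the turn, a rotation vector about the tool's x, y, z in units of 6 degrees (1.0 is 6 degrees). A call has exactly 10 rows; each row shifts and turns the commanded pose from where the row before left it, along the tool's axes as they then stand; what a row does not reach is not made up. A row lasts 1/10 s, in which the tool goes at most 50 mm and 8.59 degrees, less where a joint would pass 70% of its speed; a pose out of reach is approached as far as the arm can. A call is refused whole if a number of a shift passes 1 or a number of a turn 1, either way. A call with a gripper value outside its range is refused whole. The fingers move at their own pace and stop on an object; "force" is the grip in N (left out, the last holds). Time passes only in rows, so rows that do not move let the fingers close, or fill a call up. It gives the time, the measured TCP pose, the force and the opening at its end, in the units of the state.
- env.get_obs(): the state, without advancing time (a new reading comes with each control period).
- env.capture(name): name is "scene" or "top"; returns the picture (400x640x3 uint8, red, green, blue); there is no depth.
- env.camera_params(name): a dict with "vfov" (degrees; the focal length in pixels is half the picture's height over the tangent of half this angle, whatever the lens; pixels are square), "cx", "cy" (the principal point, pixels), "rvec" (rotation vector, rad) and "tvec" (3), from world to camera coordinates, as OpenCV has them. Camera axes: x right, y down, z forward; pixel columns grow to the right and rows downward; lengths in mm; the calibration is good to about 2 mm. A picture is of the moment at which its call begins. camera_params takes no time and is no camera call.
- env.finish_job(): hands the job in, once; it reports no verdict.
The state is a dict: "time": time; "qpos": joint angles; "joint_vel": joint speeds; "joint_torque": joint torques, N m; "ee_pos": TCP position; "orientation": TCP orientation; "wrist_force": force on the tool from outside, world axes, zero at the start; "moment": the same for the moment, N m; "opening": finger opening in mm.
Only numpy, scipy, OpenCV 4.12 (cv2) and the standard library are available. Lean on these libraries where they do the work, as an engineer would, in place of code of your own. Each camera call takes 0.05 s, during which the arm holds its last target.

## Task

The day's jobs are done, so clear the job rail: start at its right-hand end and run the closed fingertips low along the curved bar to its left-hand end, lightly folding the six upright brass flags down onto the bar one after another. Do it gently and only by touch: do not lift the rail or shove it out of place, and leave the jar, the lid and the ring gauges where they are.

Things in the scene. Friction and masses are not known exactly. Their poses are not given: they have to be found in the camera images.
- rail: curved job rail: dark steel bar, 30 mm wide, 18 mm high, loose, about 1.2 kg, round ends. Origin: underside, middle of the bar's centre line, which is an arc of radius 160 mm about the point 160 mm towards the rail's -x (hollow side, to the robot), 52 degrees to each side; y to its left-hand end, z up. Turned up to 0.5 rad. Six alike brass flags hinged in a row on the centre line, 46 mm apart
- flag1_foot (a point): point on the rail's top face (18 mm above the bench) right under the hinge of flag 1, the flag nearest the right-hand (-y) end of the rail
- flag2_foot (a point): point on the rail's top face (18 mm above the bench) right under the hinge of flag 2, counted from the right-hand end of the rail
- flag3_foot (a point): point on the rail's top face (18 mm above the bench) right under the hinge of flag 3, counted from the right-hand end of the rail
- flag4_foot (a point): point on the rail's top face (18 mm above the bench) right under the hinge of flag 4, counted from the right-hand end of the rail
- flag5_foot (a point): point on the rail's top face (18 mm above the bench) right under the hinge of flag 5, counted from the right-hand end of the rail
- flag6_foot (a point): point on the rail's top face (18 mm above the bench) right under the hinge of flag 6, counted from the right-hand end of the rail
- flag1 (a joint): fold angle of flag 1, a brass leaf, round-topped, 17 mm wide, 2.5 mm thick; hinge 3.5 mm, its lugs 6.5 mm, upright top 33 mm above the rail's top face. 0 = upright, 1.55 = flat on the rail. All flags are alike, start within 0.3 rad of upright, fold only along the arc towards the left-hand end, and stay where left (hinge friction under 0.5 N at the leaf)
- flag2 (a joint): fold angle of flag 2
- flag3 (a joint): fold angle of flag 3
- flag4 (a joint): fold angle of flag 4
- flag5 (a joint): fold angle of flag 5
- flag6 (a joint): fold angle of flag 6
- flux_jar: flux jar, bystander, 47 mm across, 35 mm high, origin at the centre of its underside, on the hollow side of the rail
- jar_lid: loose jar lid, bystander, 49 mm across, 9 mm high, origin at the centre of its underside, on the outer side of the rail
- ring_gauge: bunch of flat ring gauges, bystander, 38 x 60 x 7 mm, origin at the centre of its underside, on the hollow side of the rail

How it is judged:
By the outcome, as a careful person would: the job done as asked, in the order asked, and still so for the second after the job is handed in, with the robot touching nothing.
It also fails if it takes over 48 s, if anything falls off the work surface, if the arm or the gripper's body presses on something with over 40 N, if the wrist force passes 120 N, or if a joint passes its speed limit or range.

## Working session

There is one attempt and no reset: what is moved stays moved. The work goes in short steps, Python scripts to look and compute and a tool call to move; the robot and the scene stay as the last step left them, time stands still between calls to the robot, and variables do not carry over. Pictures are saved under pics/ and viewed, and the job is handed in when it is done.

Besides the shell and the picture viewer there is one more tool, called after "Emit:" by a JSON object that holds its "name" and its "arguments", one argument or row to a line. play_rows: Moves the arm, as the interface text tells. Its arguments: {"type":"object","properties":{"deltas":{"type":"array"},"force":{"type":"number"}},"required":["deltas"]}

```bash
ls; mkdir -p pics; python3 - <<'E'
from workcell import env
import cv2
o=env.get_obs();print(o)
for n in("scene","top"):
    cv2.imwrite(f"pics/{n}0.png",env.capture(n)[:,:,::-1]);print(n,env.camera_params(n))
E
```

```text
pics
{'time': 0.0, 'qpos': array([-1.33511809e+00,  2.45820071e-01,  1.55899733e+00, -2.60869648e-05,
        1.33870847e+00, -1.74103073e-01]), 'joint_vel': array([-0.00177379, -0.00031937,  0.00024233,  0.00183896,  0.00083304,
        0.0007799 ]), 'joint_torque': array([-4.73235050e-04, -4.29501843e+01, -3.26127434e+01, -1.29394593e-04,
        5.32793274e-03, -3.04093544e-05]), 'ee_pos': array([ 258.84110534, -595.67545465,  249.18542123]), 'orientation': array([-3.07398766e+00, -6.38805035e-01,  1.33246409e-04]), 'wrist_force': array([ 0.08746059, -0.9583868 ,  0.29725214]), 'moment': array([-0.03381385,  0.00331076, -0.02218886]), 'opening': 85.38382600015501}
scene {'vfov': 51.01740840496703, 'cx': 320.6952766632793, 'cy': 200.14796561096844, 'rvec': array([ 1.16282461, -2.05738549,  1.1757332 ]), 'tvec': array([361.62889882, 295.33184299, 449.60474575])}
top {'vfov': 44.63088125657536, 'cx': 319.724735826729, 'cy': 200.5448046978347, 'rvec': array([ 2.08679296, -2.12742332,  0.17069587]), 'tvec': array([ 71.16310924, 586.2781698 , 778.8366654 ])}
```

View pics/scene0.png

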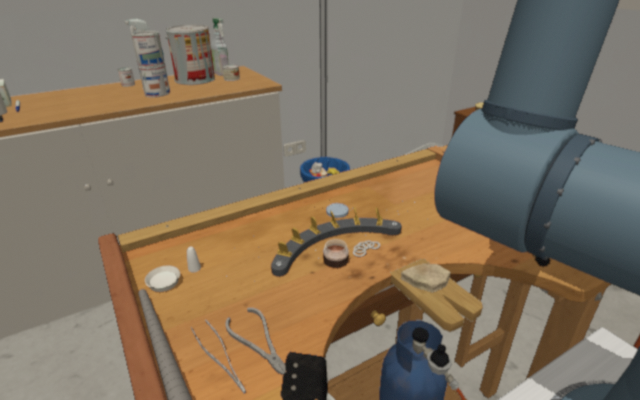

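View pics/top0.png

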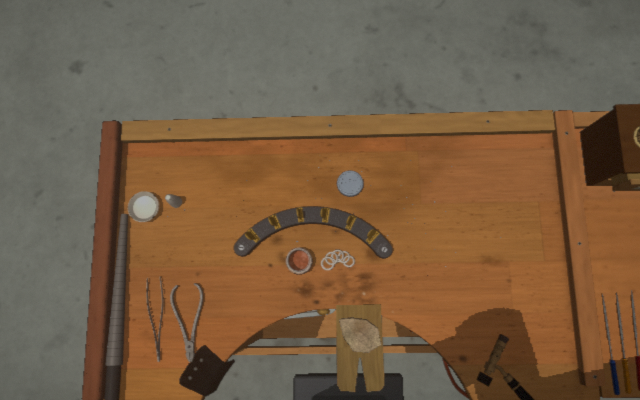

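```bash
cat > h.py <<'E'
import numpy as np,cv2
from workcell import env
def cam(n):
    p=env.camera_params(n);f=200/np.tan(np.radians(p['vfov']/2))
    return np.array([[f,0,p['cx']],[0,f,p['cy']],[0,0,1]]),p['rvec'],p['tvec']
def proj(n,P):
    K,r,t=cam(n);return cv2.projectPoints(np.asarray(P,float).reshape(-1,1,3),r,t,K,None)[0].reshape(-1,2)
def unproj(n,uv,z):
    K,r,t=cam(n);R=cv2.Rodrigues(r)[0];d=R.T@np.linalg.inv(K)@np.array([uv[0],uv[1],1.]);C=-R.T@t
    return C+d*(z-C[2])/d[2]
def arc(pose,s,off=0,z=18):  # s: arc angle rad, + to left-hand end
    x,y,a=pose; s=np.asarray(s,float); r=160+off
    lx=r*np.cos(s)-160; ly=r*np.sin(s)
    return np.stack([x+lx*np.cos(a)-ly*np.sin(a),y+lx*np.sin(a)+ly*np.cos(a),z+0*s],-1)
E
python3 - <<'E'
from h import *
im=cv2.imread('pics/top0.png');cv2.imwrite('pics/topz.png',cv2.resize(im[160:290,220:410],None,fx=4,fy=4,interpolation=cv2.INTER_CUBIC))
im=cv2.imread('pics/scene0.png');cv2.imwrite('pics/scenez.png',cv2.resize(im[190:290,260:420],None,fx=5,fy=5,interpolation=cv2.INTER_CUBIC))
for uv in[(241,248),(384,250),(314,215)]:print(unproj('top',uv,18))
for uv in[(280,265),(396,227)]:print(unproj('scene',uv,18))
E
```

```text
[512.56934872 202.08517029  18.        ]
[504.19691925 -50.52012913  18.        ]
[569.08875901  71.64413301  18.        ]
[509.6602672  199.58225046  18.        ]
[496.58964471 -49.26934463  18.        ]
```

View pics/topz.png

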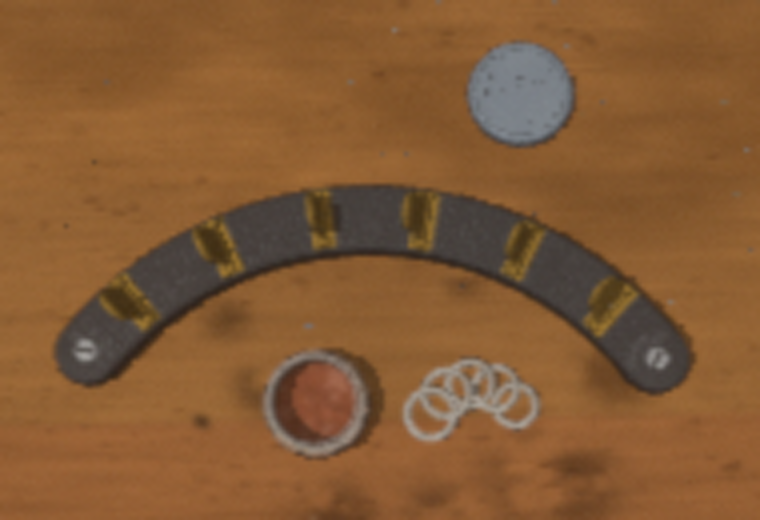

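View pics/scenez.png

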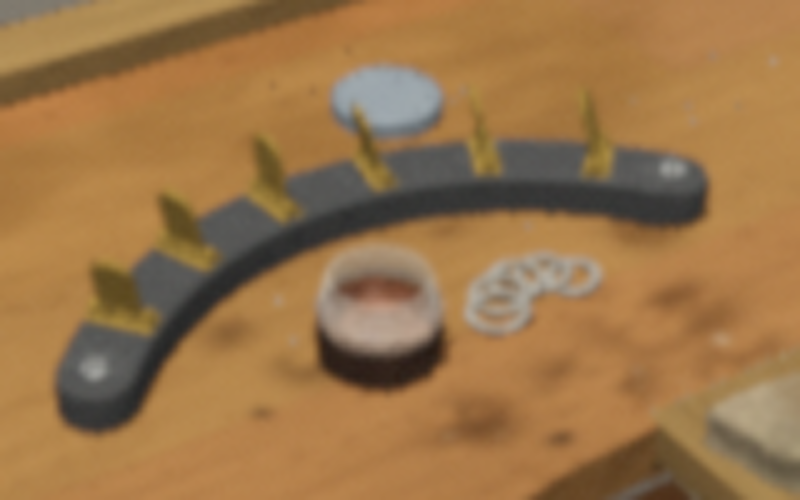

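```bash
cat > fit.py <<'E'
from h import *
from scipy.optimize import minimize
from scipy.ndimage import gaussian_filter
def mask(n,im):
    hsv=cv2.cvtColor(im,cv2.COLOR_BGR2HSV)
    m=((hsv[...,1]<90)&(hsv[...,2]<110)).astype(np.uint8)
    return m
def outline(pose,z):
    s=np.radians(np.linspace(-52,52,60));t=np.linspace(0,np.pi,15)
    o=arc(pose,s,15,z);i=arc(pose,s[::-1],-15,z)
    def cap(sg):
        c=arc(pose,[sg*np.radians(52)],0,z)[0];th=np.linspace(0,2*np.pi,40)
        return c+15*np.stack([np.cos(th),np.sin(th),0*th],-1)
    return [np.vstack([o,i]),cap(1),cap(-1)]
S=8
def render(n,pose,box):
    x0,y0,x1,y1=box
    img=np.zeros(((y1-y0)*S,(x1-x0)*S),np.uint8)
    Z=np.linspace(0,18,5)
    for z in Z:
        for P in outline(pose,z):
            u=(proj(n,P)-[x0,y0]+.5)*S-.5
            cv2.fillPoly(img,[np.round(u).astype(np.int32)],1)
    return cv2.resize(img.astype(np.float32),(x1-x0,y1-y0),interpolation=cv2.INTER_AREA)
box={'top':(220,185,410,270),'scene':(262,205,410,285)}
def target(n,im):
    x0,y0,x1,y1=box[n];hsv=cv2.cvtColor(im,cv2.COLOR_BGR2HSV)[y0:y1,x0:x1]
    return ((hsv[...,1]<105)&(hsv[...,2]<125)).astype(np.float32)
if __name__=='__main__':
    T={}
    for n in box:
        im=cv2.imread(f'pics/{n}0.png');m=target(n,im).astype(np.uint8)
        m=cv2.morphologyEx(m,cv2.MORPH_CLOSE,np.ones((9,9),np.uint8)) if n=='top' else m
        k,l,st,_=cv2.connectedComponentsWithStats(m);b=1+np.argmax(st[1:,4]);T[n]=(l==b).astype(np.float32)
        cv2.imwrite(f'pics/m_{n}.png',cv2.resize(T[n]*255,None,fx=4,fy=4))
    def cost(p,ns):
        pose=(p[0],p[1],p[2]/100)
        return sum(((gaussian_filter(render(n,pose,box[n]),1)-gaussian_filter(T[n],1))**2).sum() for n in ns)
    for ns in(['top'],['scene'],['top','scene']):
        r=minimize(cost,[570,74,3.3],args=(ns,),method='Nelder-Mead',options=dict(initial_simplex=[[570,74,3],[575,74,3],[570,79,3],[570,74,8]],xatol=.05,fatol=.05));print(ns,r.x,r.fun)
E
python3 fit.py
```

```text
['top'] [571.25543785  73.72837895  -3.39821084] 148.64761352539062
['scene'] [571.68550204  71.36940461  -2.9666029 ] 356.86090087890625[ WARN:0@0.944] global loadsave.cpp:1063 imwrite_ Unsupported depth image for selected encoder is fallbacked to CV_8U.
Traceback (most recent call last):
  File "fit.py", line 40, in <module>
    r=minimize(cost,[570,74,3.3],args=(ns,),method='Nelder-Mead',options=dict(initial_simplex=[[570,74,3],[575,74,3],[570,79,3],[570,74,8]],xatol=.05,fatol=.05));print(ns,r.x,r.fun)
  File "fit.py", line 38, in cost
    return sum(((gaussian_filter(render(n,pose,box[n]),1)-gaussian_filter(T[n],1))**2).sum() for n in ns)
  File "fit.py", line 38, in <genexpr>
    return sum(((gaussian_filter(render(n,pose,box[n]),1)-gaussian_filter(T[n],1))**2).sum() for n in ns)
                                 ~~~~~~^^^^^^^^^^^^^^^
  File "fit.py", line 22, in render
    u=(proj(n,P)-[x0,y0]+.5)*S-.5
       ~~~~^^^^^
  File "h.py", line 7, in proj
    K,r,t=cam(n);return cv2.projectPoints(np.asarray(P,float).reshape(-1,1,3),r,t,K,None)[0].reshape(-1,2)
          ~~~^^^
  File "h.py", line 4, in cam
    p=env.camera_params(n);f=200/np.tan(np.radians(p['vfov']/2))
ValueError: time passes only in moves, steps and waits
```

```bash
python3 - <<'E'
from workcell import env
import pickle
pickle.dump({n:env.camera_params(n) for n in('scene','top')},open('cam.pkl','wb'));print(env.get_obs()['time'])
E
sed -i 's/^def cam/import pickle;CP=pickle.load(open("cam.pkl","rb"))\ndef cam/;s/p=env.camera_params(n)/p=CP[n]/' h.py
cat > ov.py <<'E'
from h import *
def ov(n,im,pose,box,fx,ang=0.,out=None):
    x0,y0,x1,y1=box;z=cv2.resize(im[y0:y1,x0:x1],None,fx=fx,fy=fx,interpolation=cv2.INTER_CUBIC)
    D=lambda P:np.round((proj(n,P)-[x0,y0]+.5)*fx-.5).astype(np.int32)
    s=np.radians(np.linspace(-52,52,60))
    for off in(-15,15):
        cv2.polylines(z,[D(arc(pose,s,off,18))],False,(255,255,0),1)
    for i in range(6):
        a=(i-2.5)*46/160
        cv2.polylines(z,[D(np.vstack([arc(pose,[a],-8.5,18),arc(pose,[a],8.5,18),arc(pose,[a],8.5,51),arc(pose,[a],-8.5,51)]))],True,(0,0,255),1)
    for e in(-52,52):cv2.circle(z,tuple(int(v) for v in D(arc(pose,[np.radians(e)],0,18))[0]),3,(0,255,0),1)
    cv2.imwrite(out,z)
if __name__=='__main__':
    p=(571.4,72.8,-.033)
    ov('top',cv2.imread('pics/top0.png'),p,(220,160,410,290),4,out='pics/ot.png')
    ov('scene',cv2.imread('pics/scene0.png'),p,(260,190,420,290),5,out='pics/os.png')
    for i in range(6):print(i+1,arc(p,[(i-2.5)*46/160])[0].round(1))
E
sed -i "s/^    for ns in(.*/    for ns in(['top','scene'],):/" fit.py; python3 fit.py 2>&1|tail -1;python3 ov.py
```

```text
0.1
['top', 'scene'] [571.24244924  72.96783087  -3.38856003] 523.4010009765625
1 [528.4 -31.2  18. ]
2 [554.6   6.4  18. ]
3 [569.   49.9  18. ]
4 [570.5  95.8  18. ]
5 [559.  140.1  18. ]
6 [535.3 179.4  18. ]
```

View pics/ot.png

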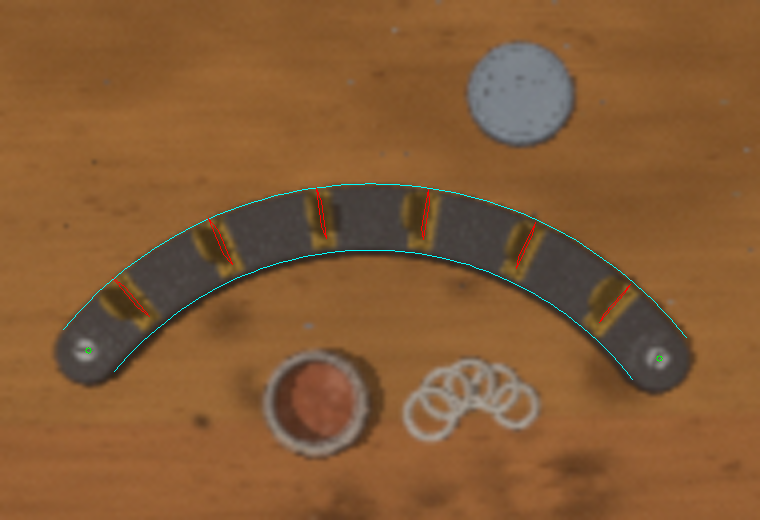

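View pics/os.png

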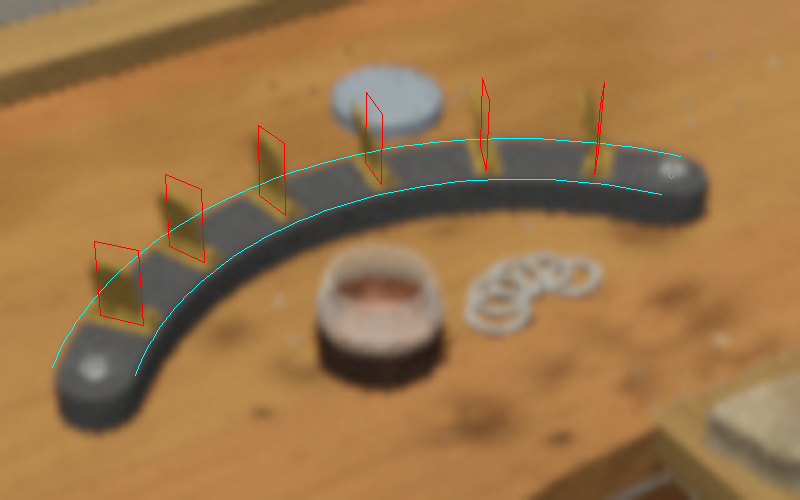

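Emit:
{"name": "play_rows", "arguments": {
  "deltas": [
    [0, 0.2, -0.2, 0, 0, 0, 0],
    [0, 0.44, -0.4, 0, 0, 0, 0],
    [0, 0.44, -0.4, 0, 0, 0, 0],
    [0, 0.44, -0.4, 0, 0, 0, 0],
    [0, 0.44, -0.4, 0, 0, 0, 0],
    [0, 0.44, -0.4, 0, 0, 0, 0],
    [0, 0.44, -0.4, 0, 0, 0, 0],
    [0, 0.44, -0.4, 0, 0, 0, 0],
    [0, 0.44, -0.4, 0, 0, 0, 0],
    [0, 0.44, -0.4, 0, 0, 0, 0]
  ],
  "force": 20
}}

```text
time: 1.1
ee_pos: [374.3, -336.8, 250.0]
orientation: [-3.075, -0.639, -0.0]
wrist_force: [0.9, -0.7, 0.6]
opening: 0.3
```

```bash
cat > st.py <<'E'
from h import *
import sys
POSE=(571.24,72.97,-.0339)
def st(sdeg=None,h=None,p=True):
    o=env.get_obs();R=cv2.Rodrigues(o['orientation'])[0];t=o['ee_pos']
    print('t',round(o['time'],2),'ee',t.round(1),'yaw',np.degrees(np.arctan2(R[1,0],R[0,0])).round(2),'zax',R[:,2].round(3),'F',o['wrist_force'].round(1),'open',round(o['opening'],1),'q',o['qpos'].round(2))
    a=np.arctan2(t[1]-arc(POSE,[0],-160)[0][1],t[0]-arc(POSE,[0],-160)[0][0])
    c=arc(POSE,[0],-160)[0];r=np.hypot(*(t[:2]-c[:2]))
    print(' s deg',np.degrees(a-POSE[2]).round(2),'radial off',(r-160).round(1),'h tip',round(t[2]-37,1))
    if sdeg is not None:
        g=arc(POSE,[np.radians(sdeg)],0,37+h)[0];d=R.T@(g-t)/50
        y=np.degrees(POSE[2])+sdeg+90
        dy=-(y-np.degrees(np.arctan2(R[1,0],R[0,0])))/6
        print(' goal',g.round(1),'tool shift units',d.round(3),'turn units z',round(dy,3))
if __name__=='__main__':st(*[float(v) for v in sys.argv[1:]])
E
python3 st.py -52 60
```

```text
t 1.1 ee [ 374.3 -336.8  250. ] yaw 23.49 zax [-0.     0.001 -1.   ] F [ 0.9 -0.7  0.6] open 0.3 q [-0.96 -0.1   1.93  0.    1.32  0.2 ]
 s deg -93.15 radial off 256.9 h tip 213.0
 goal [505.5 -51.   97. ] tool shift units [ 4.685 -4.196  3.062] turn units z -2.094
```

Emit:
{"name": "play_rows", "arguments": {
  "deltas": [
    [0, 0.52, -0.47, 0, 0, 0, 0],
    [0, 0.52, -0.47, 0, 0, 0, 0],
    [0, 0.52, -0.47, 0.1, 0, 0, 0],
    [0, 0.52, -0.47, 0.4, 0, 0, 0],
    [0, 0.52, -0.46, 0.5, 0, 0, 0],
    [0, 0.52, -0.46, 0.5, 0, 0, 0],
    [0, 0.52, -0.46, 0.5, 0, 0, 0],
    [0, 0.52, -0.46, 0.5, 0, 0, 0],
    [0, 0.4, -0.36, 0.3, 0, 0, -1],
    [0, 0, 0, 0.2, 0, 0, -1]
  ]
}}

```text
time: 2.1
ee_pos: [501.1, -57.5, 98.5]
orientation: [-2.986, -0.969, 0.003]
wrist_force: [0.4, -0.6, 0.2]
opening: 0.3
```

```bash
python3 st.py -52 14; python3 - <<'E'
from h import *
im=env.capture('scene')[:,:,::-1];cv2.imwrite('pics/s1.png',cv2.resize(im[130:290,260:460],None,fx=4,fy=4,interpolation=cv2.INTER_CUBIC)[:600,:800])
E
```

```text
t 2.1 ee [501.1 -57.5  98.5] yaw 35.97 zax [-0.002  0.002 -1.   ] F [ 0.4 -0.6  0.2] open 0.3 q [-0.34  0.11  2.02  0.    1.02  0.6 ]
 s deg -54.6 radial off 2.9 h tip 61.5
 goal [505.5 -51.   51. ] tool shift units [ 0.149 -0.051  0.951] turn units z -0.015
```

View pics/s1.png

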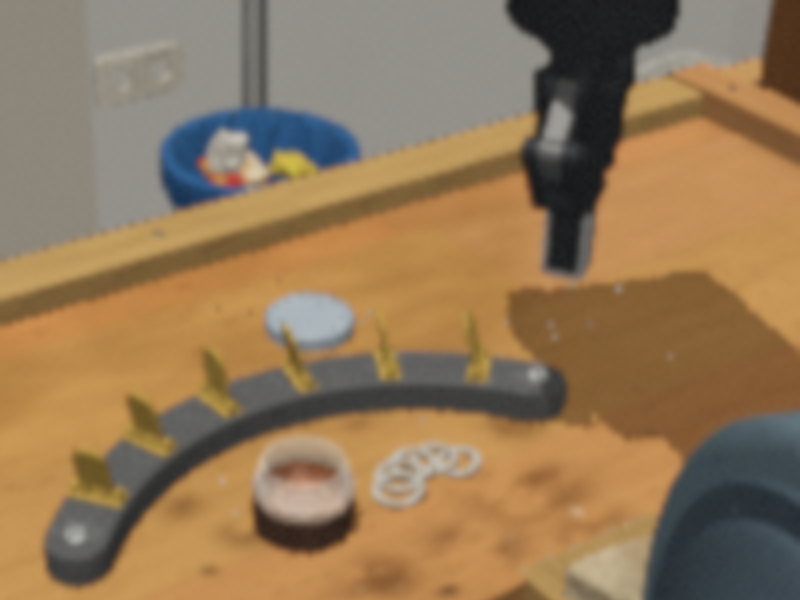

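Emit:
{"name": "play_rows", "arguments": {
  "deltas": [
    [0, 0, 0, 0, 0, 0, 0],
    [0, 0, 0, 0.1, 0, 0, 0],
    [0, 0, 0, 0.15, 0, 0, 0],
    [0, 0, 0, 0.1, 0, 0, 0],
    [0, 0, 0, 0.1, 0, 0, 0],
    [0, 0, 0, 0.1, 0, 0, 0],
    [0, 0, 0, 0.1, 0, 0, 0],
    [0, 0, 0, 0, 0, 0, 0],
    [0, 0, 0, 0, 0, 0, 0],
    [0, 0, 0, 0, 0, 0, 0]
  ]
}}

```text
time: 3.15
ee_pos: [502.1, -61.2, 68.0]
orientation: [2.992, 0.957, 0.001]
wrist_force: [0.7, -0.5, -0.6]
opening: 0.3
```

```bash
python3 st.py -52 16
```

```text
t 3.15 ee [502.1 -61.2  68. ] yaw 35.48 zax [ 0. -0. -1.] F [ 0.7 -0.5 -0.6] open 0.3 q [-0.35  0.16  2.03  0.    0.95  0.61]
 s deg -55.01 radial off 6.5 h tip 31.0
 goal [505.5 -51.   53. ] tool shift units [ 0.174 -0.127  0.3  ] turn units z -0.096
```

Emit:
{"name": "play_rows", "arguments": {
  "deltas": [
    [0, 0.05, -0.04, 0, 0, 0, -0.1],
    [0, 0.06, -0.05, 0, 0, 0, 0],
    [0, 0.06, -0.04, 0.05, 0, 0, 0],
    [0, 0, 0, 0.05, 0, 0, 0],
    [0, 0, 0, 0.05, 0, 0, 0],
    [0, 0, 0, 0.05, 0, 0, 0],
    [0, 0, 0, 0.05, 0, 0, 0],
    [0, 0, 0, 0.05, 0, 0, 0],
    [0, 0, 0, 0, 0, 0, 0],
    [0, 0, 0, 0, 0, 0, 0]
  ]
}}

```text
time: 4.15
ee_pos: [504.9, -50.9, 52.7]
orientation: [-2.987, -0.973, 0.0]
wrist_force: [-0.6, -0.3, -0.8]
opening: 0.2
```

```bash
python3 st.py -52 16; python3 - <<'E'
from h import *
im=env.capture('scene')[:,:,::-1];cv2.imwrite('pics/s2.png',cv2.resize(im[160:280,300:440],None,fx=5,fy=5,interpolation=cv2.INTER_CUBIC)[:600,:800])
E
```

```text
t 4.15 ee [504.9 -50.9  52.7] yaw 36.07 zax [-0.  0. -1.] F [-0.6 -0.3 -0.8] open 0.2 q [-0.32  0.2   2.02  0.    0.92  0.62]
 s deg -52.15 radial off -0.4 h tip 15.7
 goal [505.5 -51.   53. ] tool shift units [ 0.008  0.008 -0.005] turn units z 0.003
```

View pics/s2.png

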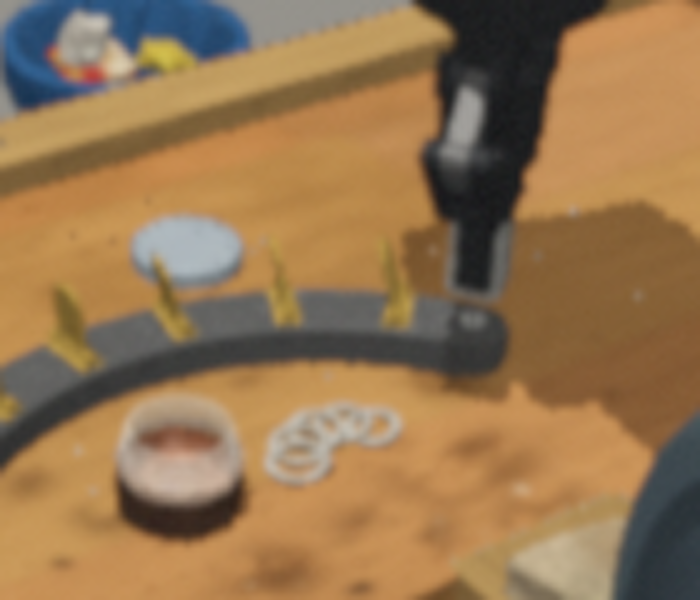

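```bash
python3 - <<'E'
from h import *
c=np.array([504.9,-50.9,33.7]);x=np.array([np.cos(.63),np.sin(.63),0]);y=np.array([x[1],-x[0],0])
for dx in(-11,11):
  for dy in(-14,14):
    print(dx,dy,((proj('scene',c+dx*x+dy*y)[0]-[300,160]+.5)*5).round())
E
```

```text
-11 -14 [494. 317.]
-11 14 [511. 282.]
11 -14 [439. 305.]
11 14 [457. 270.]
```

Emit:
{"name": "play_rows", "arguments": {
  "deltas": [
    [0, 0.1, -0.002, 0, 0, 0, -0.3],
    [0, 0.1, -0.002, 0, 0, 0, -0.3],
    [0, 0.1, -0.002, 0, 0, 0, -0.3],
    [0, 0.1, -0.002, 0.02, 0, 0, -0.3],
    [0, 0.1, -0.002, 0.04, 0, 0, -0.3],
    [0, 0.1, -0.002, 0.04, 0, 0, -0.3],
    [0, 0.1, -0.002, 0.03, 0, 0, -0.3],
    [0, 0.1, -0.002, 0.02, 0, 0, -0.3],
    [0, 0.1, -0.002, 0, 0, 0, -0.3],
    [0, 0.1, -0.002, 0.03, 0, 0, -0.3]
  ]
}}

```text
time: 5.2
ee_pos: [540.4, -15.1, 43.9]
orientation: [2.796, 1.432, 0.001]
wrist_force: [0.0, 0.1, 0.7]
opening: -0.3
```

```bash
python3 st.py -34.1 6.5; python3 - <<'E'
from h import *
im=env.capture('scene')[:,:,::-1];cv2.imwrite('pics/s3.png',cv2.resize(im[170:280,300:440],None,fx=5,fy=5,interpolation=cv2.INTER_CUBIC)[:600,:800])
E
```

```text
t 5.2 ee [540.4 -15.1  43.9] yaw 54.23 zax [ 0. -0. -1.] F [0.  0.1 0.7] open -0.3 q [-0.24  0.28  1.94  0.    0.92  0.39]
 s deg -33.97 radial off -0.6 h tip 6.9
 goal [540.7 -15.7  43.5] tool shift units [-0.007  0.012  0.008] turn units z 0.046
```

View pics/s3.png

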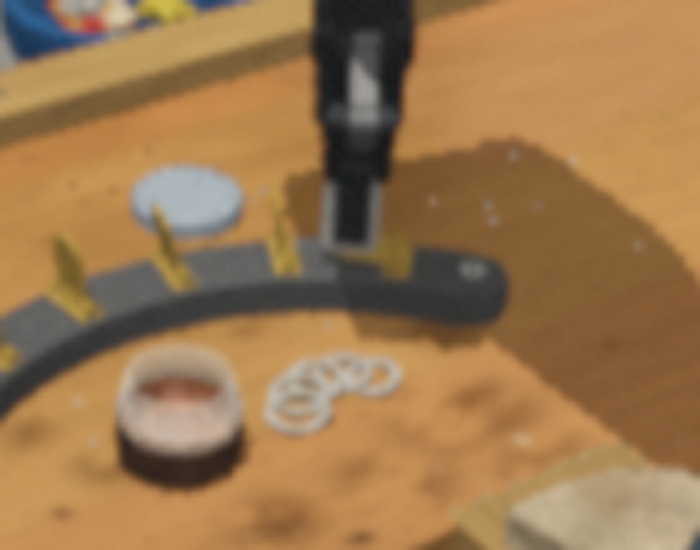

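Emit:
{"name": "play_rows", "arguments": {
  "deltas": [
    [0, 0.092, 0, -0.08, 0, 0, -0.27],
    [0, 0.092, 0, -0.06, 0, 0, -0.27],
    [0, 0.092, 0, 0, 0, 0, -0.27],
    [0, 0.092, 0, 0, 0, 0, -0.27],
    [0, 0.092, -0.001, 0.03, 0, 0, -0.27],
    [0, 0.092, -0.001, 0.04, 0, 0, -0.27],
    [0, 0.092, -0.001, 0.03, 0, 0, -0.27],
    [0, 0.092, -0.001, 0.01, 0, 0, -0.27],
    [0, 0.092, -0.001, 0, 0, 0, -0.27],
    [0, 0.092, -0.001, 0.035, 0, 0, -0.27]
  ]
}}

```text
time: 6.25
ee_pos: [562.0, 25.3, 43.7]
orientation: [2.567, 1.811, 0.001]
wrist_force: [-0.1, -0.1, 0.6]
opening: -0.5
```

```bash
python3 st.py -17.6 6.5; python3 - <<'E'
from h import *
im=env.capture('scene')[:,:,::-1];cv2.imwrite('pics/s4.png',cv2.resize(im[170:280,280:420],None,fx=5,fy=5,interpolation=cv2.INTER_CUBIC)[:600,:800])
E
```

```text
t 6.25 ee [562.   25.3  43.7] yaw 70.41 zax [ 0. -0. -1.] F [-0.1 -0.1  0.6] open -0.5 q [-0.16  0.33  1.88  0.    0.93  0.19]
 s deg -17.47 radial off -0.2 h tip 6.7
 goal [562.1  24.9  43.5] tool shift units [-0.007  0.004  0.003] turn units z -0.007
```

View pics/s4.png

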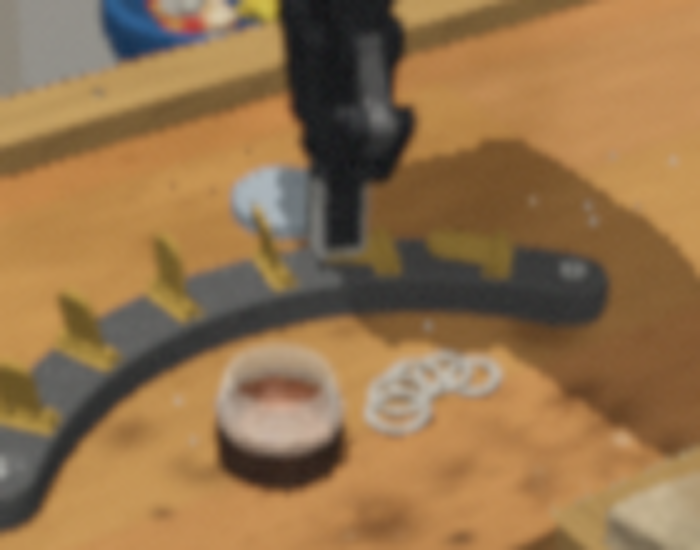

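Emit:
{"name": "play_rows", "arguments": {
  "deltas": [
    [0, 0.092, 0, -0.08, 0, 0, -0.275],
    [0, 0.092, 0, -0.06, 0, 0, -0.275],
    [0, 0.092, -0.001, 0, 0, 0, -0.275],
    [0, 0.092, -0.001, 0, 0, 0, -0.275],
    [0, 0.092, -0.001, 0.03, 0, 0, -0.275],
    [0, 0.092, -0.001, 0.04, 0, 0, -0.275],
    [0, 0.092, -0.001, 0.03, 0, 0, -0.275],
    [0, 0.092, -0.001, 0.01, 0, 0, -0.275],
    [0, 0.092, -0.001, 0, 0, 0, -0.275],
    [0, 0.092, -0.001, 0.035, 0, 0, -0.275]
  ]
}}

```text
time: 7.3
ee_pos: [571.3, 70.2, 43.4]
orientation: [2.28, 2.161, 0.001]
wrist_force: [0.2, 0.5, -0.5]
opening: 0.0
```

```bash
python3 st.py -1.15 6.5
```

```text
t 7.3 ee [571.3  70.2  43.4] yaw 86.92 zax [ 0.  0. -1.] F [ 0.2  0.5 -0.5] open 0.0 q [-0.07  0.35  1.85  0.    0.94 -0.02]
 s deg -0.98 radial off 0.2 h tip 6.4
 goal [571.1  69.8  43.5] tool shift units [-0.01  -0.004 -0.001] turn units z 0.002
```

Emit:
{"name": "play_rows", "arguments": {
  "deltas": [
    [0, 0.09, -0.002, -0.08, 0, 0, -0.275],
    [0, 0.09, -0.002, -0.06, 0, 0, -0.275],
    [0, 0.092, -0.002, 0, 0, 0, -0.275],
    [0, 0.092, -0.001, 0, 0, 0, -0.275],
    [0, 0.092, -0.001, 0.03, 0, 0, -0.275],
    [0, 0.092, -0.001, 0.04, 0, 0, -0.275],
    [0, 0.092, -0.001, 0.03, 0, 0, -0.275],
    [0, 0.092, -0.001, 0.01, 0, 0, -0.275],
    [0, 0.092, -0.001, 0, 0, 0, -0.275],
    [0, 0.092, -0.001, 0.03, 0, 0, -0.275]
  ]
}}

```text
time: 8.3
ee_pos: [567.1, 115.7, 43.4]
orientation: [1.947, 2.466, 0.0]
wrist_force: [0.5, -0.4, 1.1]
opening: 0.2
```

```bash
python3 st.py 15.33 6.5; python3 - <<'E'
from h import *
im=env.capture('scene')[:,:,::-1];cv2.imwrite('pics/s5.png',cv2.resize(im[170:290,260:420],None,fx=5,fy=5,interpolation=cv2.INTER_CUBIC)[:600,:800])
E
```

```text
t 8.3 ee [567.1 115.7  43.4] yaw 103.42 zax [ 0.  0. -1.] F [ 0.5 -0.4  1.1] open 0.2 q [ 0.01  0.36  1.84  0.    0.94 -0.23]
 s deg 15.42 radial off 0.2 h tip 6.4
 goal [567.  115.4  43.5] tool shift units [-0.005 -0.004 -0.002] turn units z 0.005
```

View pics/s5.png

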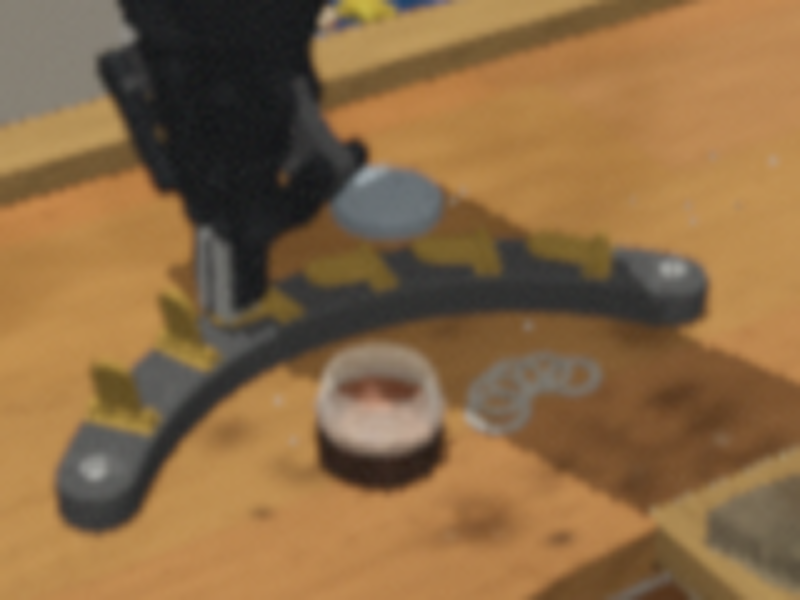

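Emit:
{"name": "play_rows", "arguments": {
  "deltas": [
    [0, 0.09, -0.002, -0.08, 0, 0, -0.275],
    [0, 0.09, -0.002, -0.06, 0, 0, -0.275],
    [0, 0.092, -0.002, 0, 0, 0, -0.275],
    [0, 0.092, -0.001, 0, 0, 0, -0.275],
    [0, 0.092, -0.001, 0.03, 0, 0, -0.275],
    [0, 0.092, -0.001, 0.04, 0, 0, -0.275],
    [0, 0.092, -0.001, 0.03, 0, 0, -0.275],
    [0, 0.092, -0.001, 0.01, 0, 0, -0.275],
    [0, 0.092, -0.001, 0, 0, 0, -0.275],
    [0, 0.092, -0.001, 0.035, 0, 0, -0.275]
  ]
}}

```text
time: 9.35
ee_pos: [550.3, 158.1, 43.2]
orientation: [1.573, 2.719, 0.0]
wrist_force: [0.3, 0.1, -0.3]
opening: -0.2
```

```bash
python3 st.py 31.8 6.5
```

```text
t 9.35 ee [550.3 158.1  43.2] yaw 119.92 zax [ 0.  0. -1.] F [ 0.3  0.1 -0.3] open -0.2 q [ 0.08  0.35  1.86  0.    0.94 -0.44]
 s deg 31.79 radial off 0.2 h tip 6.2
 goal [550.1 158.   43.5] tool shift units [ 0.    -0.004 -0.006] turn units z 0.01
```

Emit:
{"name": "play_rows", "arguments": {
  "deltas": [
    [0, 0.092, -0.002, -0.08, 0, 0, -0.275],
    [0, 0.092, -0.002, -0.06, 0, 0, -0.275],
    [0, 0.092, -0.002, 0, 0, 0, -0.275],
    [0, 0.092, -0.001, 0, 0, 0, -0.275],
    [0, 0.092, -0.001, 0.03, 0, 0, -0.275],
    [0, 0.092, -0.001, 0.04, 0, 0, -0.275],
    [0, 0.092, -0.001, 0.03, 0, 0, -0.275],
    [0, 0.092, -0.001, 0.01, 0, 0, -0.275],
    [0, 0.092, -0.001, 0, 0, 0, -0.275],
    [0, 0.092, -0.001, 0.03, 0, 0, -0.275]
  ]
}}

```text
time: 10.35
ee_pos: [521.9, 194.2, 43.1]
orientation: [1.166, 2.917, 0.0]
wrist_force: [1.2, 0.2, 0.7]
opening: 0.1
```

Emit:
{"name": "play_rows", "arguments": {
  "deltas": [
    [0, 0.092, -0.001, 0, 0, 0, -0.275],
    [0, 0.092, -0.001, 0, 0, 0, -0.275],
    [0, 0.092, -0.001, 0, 0, 0, -0.275],
    [0, 0, 0, 0, 0, 0, 0],
    [0, 0, 0, -0.2, 0, 0, 0],
    [0, 0, 0, -0.5, 0, 0, 0],
    [0, 0, 0, -0.6, 0, 0, 0],
    [0, 0, 0, -0.6, 0, 0, 0],
    [0, 0, 0, -0.6, 0, 0, 0],
    [0, 0, 0, -0.4, 0, 0, 0]
  ]
}}

```text
time: 11.35
ee_pos: [512.8, 203.1, 191.6]
orientation: [1.042, 2.96, 0.003]
wrist_force: [0.1, -0.2, -0.4]
opening: -0.1
```

```bash
python3 st.py; python3 - <<'E'
from h import *
im=env.capture('scene')[:,:,::-1];cv2.imwrite('pics/s6full.png',im);cv2.imwrite('pics/s6.png',cv2.resize(im[190:290,260:420],None,fx=5,fy=5,interpolation=cv2.INTER_CUBIC)[:600,:800])
im=env.capture('top')[:,:,::-1];cv2.imwrite('pics/t6full.png',im);cv2.imwrite('pics/t6.png',cv2.resize(im[160:290,220:410],None,fx=4,fy=4,interpolation=cv2.INTER_CUBIC))
E
```

```text
t 11.35 ee [512.8 203.1 191.6] yaw 141.21 zax [ 0.004  0.001 -1.   ] F [ 0.1 -0.2 -0.4] open -0.1 q [ 0.17  0.08  1.86 -0.    1.2  -0.72]
 s deg 52.8 radial off 0.8 h tip 154.6
```

View pics/s6.png

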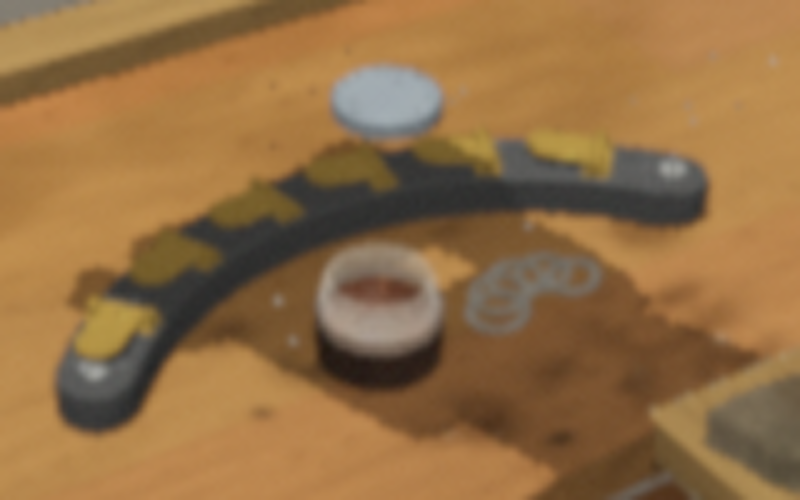

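View pics/t6.png

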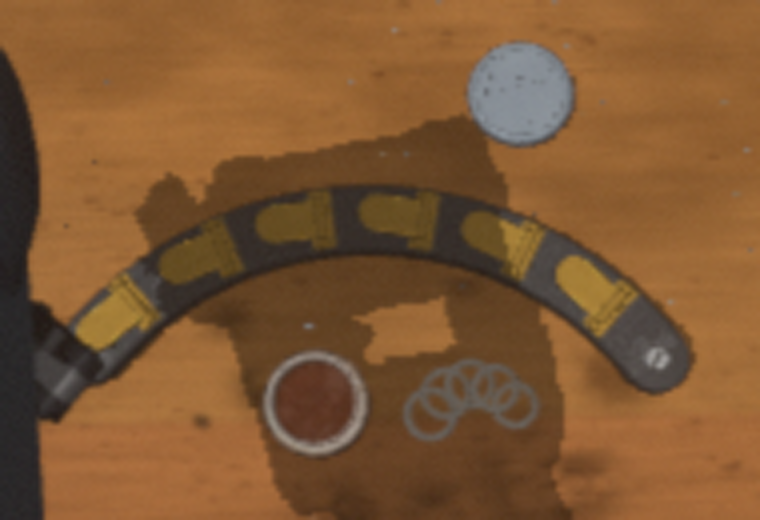

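```bash
python3 - <<'E'
from h import *
pose=(571.24,72.97,-.0339)
x0,y0,fx=260,190,5
z=cv2.resize(cv2.imread('pics/s6full.png')[190:290,260:420],None,fx=5,fy=5,interpolation=cv2.INTER_CUBIC)
for e,c in((0.05,(0,255,0)),(.3,(0,0,255))):
  for i in range(6):
    s=(i-2.5)*46/160;h=arc(pose,[s],0,21.5)[0];r=arc(pose,[s],1,21.5)[0]-h;t=np.array([-r[1],r[0],0])
    u=t*np.cos(e)+np.array([0,0,np.sin(e)])
    th=np.linspace(0,np.pi,15)
    P=[h+8.5*r]+[h+8.5*r*np.cos(a)+u*(21+8.5*np.sin(a)) for a in th]+[h-8.5*r]
    d=np.round((proj('scene',P)-[x0,y0]+.5)*fx-.5).astype(np.int32);cv2.polylines(z,[d],False,c,1)
cv2.imwrite('pics/o6.png',z)
E
```

```text
(no output)
```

View pics/o6.png

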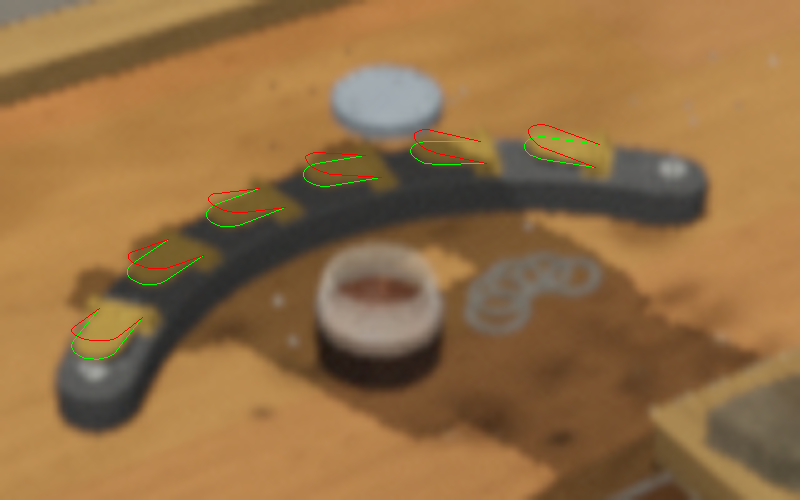

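```bash
python3 -c "
from workcell import env
print(env.finish_job())"
```

```text
the job is handed in; nothing more can be done
None
```

I ran the closed fingertips along the bar from its right-hand end to its left-hand end. They folded flags 1 to 6 down one after another, then lifted clear, and I handed the job in at about 11.5 s.

- **Flags:** in the last pictures all six lie on the bar. Overlaid outlines put them within roughly 0.1 rad of flat; they are probably not pressed fully flat.
- **Path:** the fingertips passed about 6 to 16 mm above the bar's top face. I raised them slightly before each flag so the push stayed gentle. The wrist force I read after each move stayed around 1 N, which is noise level. I did not have readings between moves.
- **Rail and other items:** the rail, lid, ring gauges and jar look to be where they were in the first pictures, judged by eye to about a pixel (roughly 2 mm).
- **Disagreement between views:** the two cameras differed by about 2 mm on the rail's position, so I used a joint fit. In the first close-up the fingertips looked a few millimetres higher than calculated, but that did not affect the folding.

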